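Stack the keyed riser on the casting frame

TASK

Raise the plaster casting frame that is fixed to the bench: take the larger of the two loose plywood risers by its carrying bar and set it on the frame, its wide lug in the wide notch and its narrow lug in the narrow notch. Lower it in rather than dropping it, so that it sits level with its walls down on the frame's rim, then let go. Leave the smaller riser where it is.

Things in the scene. Friction and masses are not known exactly. Their poses are not given: they have to be found in the camera images.
- riser_grip (a point): Centre of the larger riser's carrying bar (20 wide in y, 20 high, 120 long in x; on a 16 mm post at each end, open below). Riser: loose bottomless plywood frame, 120 (x) by 130 (y) mm, walls 15 thick, 40 high, 0.2 to 0.4 kg, stands on its two lugs. Point is mid-frame, 28 mm above the walls' top, 68 above their underside, 86 above the lug tips. z up; wide lug at +y, narrow at -y.
- riser_lug (a point): Centre of the underside of the larger riser's wide lug, 82 mm along +y from its middle. Lugs stick out 24 mm from the end walls and hang 18 mm below them; the hanging part is 14 mm thick, its inner face 75 mm from the middle. Wide lug 54 mm across (x); narrow lug, at the -y end, 20 mm. Axes as the riser's.
- base_seat (a point): Centre, at rim height (50 mm up), of the fixed plywood casting frame: 120 (x) by 130 (y) mm, 190 long with its end blocks. Notches from the end walls outwards, 24 deep: 78 wide at +y, 44 wide at -y. Riser is home centred here, x and y axes along these, +y end at +y end, bar centre 68 mm above this point; lugs then have 12 mm play each side in x, 10 in y. z up.
- small_riser_grip (a point): Centre of the carrying bar of the smaller riser, 90 mm wide along its x and 98 mm long along its y, otherwise made alike (lugs 36 and 18 mm wide); it does not belong on this frame and stays where it is. The point is 86 mm above the bench. z up.
Not all that is in view belongs to the job. Leave any orange or purple look-alike of the part that bears riser_grip alone.

How it is judged:
On the way:
1. the riser, still held, is lowered until its lugs are in the notches (horizontal distance between riser_grip and base_seat below 0.018 m and z of riser_grip in the frame of base_seat below 0.082 m and contact force between the fingers and riser above 0.5 N), for 0.1 s.
At the end, for the whole second after the job is handed in: The larger riser rests level on the casting frame (tilt under 0.06 rad) with both lugs in their matching notches: its bar's centre within 18 mm sideways of the frame's centre and 62 to 72 mm above the rim, turned no more than 0.22 rad from the frame, released and at rest (horizontal distance between riser_grip and base_seat below 0.018 m and z of riser_grip in the frame of base_seat between 0.062 and 0.072 m and angle between riser_grip's own z axis and vertical below 0.06 rad and angle between the y axis of riser_grip and the y axis of base_seat, either way round below 0.22 rad and linear speed of riser below 0.02 m/s); the robot touches nothing.
It fails at once if the smaller riser is moved more than 30 mm (distance of small_riser_grip from where it was at the start of the episode above 0.03 m).
It also fails if it takes over 35 s, if anything falls off the work surface, if the arm or the gripper's body presses on something with over 40 N, if the wrist force passes 120 N, or if a joint passes its speed limit or range.

ROBOT

A 7-joint arm with a two-finger parallel gripper is mounted at the origin on the work surface. World frame = base frame: x ahead of the robot, y to its left, z up, the work surface at z = 0. Lengths are in m, angles in rad, forces in N, time in s.
With the tool pointing down it reaches from about 0.35 to 0.9 m from the base axis. Payload 8.1 kg.
Tool frame: the origin (TCP) lies midway between the tips of the shut fingers; the grasp point (between the pads) lies robot.pinch_z behind it (robot.pinch_z is the distance from the TCP to the grasp point, in m); z points along the fingers, y is the direction in which the jaws open and shut (so a half turn about z gives the same grasp; the last joint's range is limited). The gripper opens to 85 mm and grips with 20 to 120 N. Pads are 22 mm wide; open, the fingers measure 114 mm over their backs; the gripper's body (76 mm by 85 mm) begins 54 mm behind the grasp point. The pads swing forward as they close: fully open they stand 13 mm farther back than shut.
Start: joints at [1.104, 0.434, 0.025, 1.573, -0.012, 1.134, -0.075], TCP at [0.222, -0.584, 0.231] pointing down, gripper open.
Joint ranges: [-2.62, 2.62], [-0.44, 2.09], [-1.27, 1.32], [0.08, 2.57], [-1.32, 4.46], [0.12, 2], [-2.74, 2.74]. Speed limits (rad/s): [2.22, 2.22, 3.01, 3.01, 3.14, 3.14, 3.14].

INTERFACE

Orientations are given as a rotation vector (axis times angle).
In Python, from plant import robot, claw, inverse_kinematics, optics gives the robot as it stands. The module is installed in compiled form; this text tells all that it offers. Calls block until the motion is done:
- robot.movep(position, orientation): joint-space move of the TCP to a pose.
- robot.servo_line(position, rotation=None, velocity=0.15, stop_force=None): straight line of the TCP; rotation=None keeps the orientation; velocity is the mean speed in m/s. With stop_force (N) it stops when the force on the tool has changed by that much, and returns True; else False.
- robot.move_j(angles): joint-space move.
- claw.gripper_to(opening, force=None): finger opening in m; force is the grip in N (None keeps the last); returns when the fingers have stopped.
- robot.wait(seconds).
- inverse_kinematics(position, orientation): joint angles nearest the present ones, or None.
- optics.camera(name): name is "scene" or "side" or "wrist"; returns a dict with "color" (384x512x3 uint8, red, green, blue), "z_map" (384x512 float32, m along the optical axis (not along the pixel's ray), 0 where there is no reading), "fov_y" (degrees; the focal length in pixels is half the picture's height over the tangent of half this angle, whatever the lens; pixels are square), "cx", "cy" (the principal point, pixels), "rvec" (rotation vector, rad) and "tvec" (3), from world to camera coordinates, as OpenCV has them; the wrist camera has in their place "tool_from_camera" (4x4, takes a point from camera to tool coordinates, whose origin is the TCP and whose axes are the flange's). Camera axes: x right, y down, z forward; pixel columns grow to the right and rows downward; lengths in m; the calibration is good to about 2 mm. A picture is of the moment at which its call begins: read the wrist's pose just before it.
A pose or a line that the arm cannot do raises robot.MotionError and nothing moves.
- robot.hand_in(): hands the job in, once; it reports no verdict.
Readings, each from a call of its own:
- robot.read_clock(): time.
- robot.read_q(): joint angles.
- robot.read_dq(): joint speeds.
- robot.read_tau(): joint torques, N m.
- robot.read_tcp_pos(): TCP position.
- robot.read_ee_rot(): TCP orientation.
- robot.read_wrist_force(): force on the tool from outside, world axes, zero at the start.
- robot.read_ft_torque(): the same for the moment, N m.
- robot.read_opening(): finger opening in m.
Only numpy, scipy, OpenCV 4.12 (cv2) and the standard library are available. Lean on these libraries where they do the work, as an engineer would, in place of code of your own. Each camera call takes 0.05 s, during which the arm holds its last target. There are 200 camera calls.

## Working session

There is one attempt and no reset: what is moved stays moved. The work goes in short steps, each a Python script; the robot and the scene stay as the last script left them, time stands still between calls to the robot, and variables do not carry over. Pictures are saved under pics/ and viewed, about 8 in all and at most 12, crops included, and the job is handed in when it is done.

```bash
mkdir -p pics; cat > h.py <<'E'
import numpy as np, cv2
from scipy.spatial.transform import Rotation as R
from plant import robot, claw, inverse_kinematics, optics
def shot(name,save=None):
    p=np.array(robot.read_tcp_pos()); r=np.array(robot.read_ee_rot())
    c=optics.camera(name); im=c["color"]; h,w=im.shape[:2]
    f=h/2/np.tan(np.radians(c["fov_y"])/2)
    v,u=np.mgrid[:h,:w]; z=c["z_map"]
    d=np.stack([(u-c["cx"])/f,(v-c["cy"])/f,np.ones((h,w))],-1)
    if name=="wrist":
        T=np.array(c["tool_from_camera"]); Rt=R.from_rotvec(r).as_matrix()
        Rw=Rt@T[:3,:3]; o=Rt@T[:3,3]+p
    else:
        Rc=R.from_rotvec(np.array(c["rvec"]).ravel()).as_matrix(); Rw=Rc.T; o=-Rc.T@np.array(c["tvec"]).ravel()
    dw=d@Rw.T; P=o+dw*z[...,None]; P[z==0]=np.nan
    if save: cv2.imwrite("pics/"+save,im[...,::-1])
    return im,P,o,dw
E
python3 - <<'E'
from h import *
a=shot("scene");b=shot("side")
for n,s in (("scene",a),("side",b)): print(n,s[2],np.isnan(s[1]).mean())
cv2.imwrite("pics/a.png",np.hstack([a[0],b[0]])[...,::-1][:, :])
im=cv2.imread("pics/a.png"); cv2.imwrite("pics/a0.png",a[0][...,::-1]);cv2.imwrite("pics/b0.png",b[0][...,::-1])
print(robot.read_clock(),robot.pinch_z,robot.read_ee_rot())
np.savez("s.npz",a=a[0],aP=a[1],b=b[0],bP=b[1])
E
```

```text
scene [ 1.28754243 -0.23849103  1.20311765] 0.004114786783854167
side [0.15902926 0.6283915  0.74456227] 0.0038604736328125
0.1 0.0187 [-3.08839054e+00 -5.67914203e-01  6.69890493e-04]
```

View pics/a0.png

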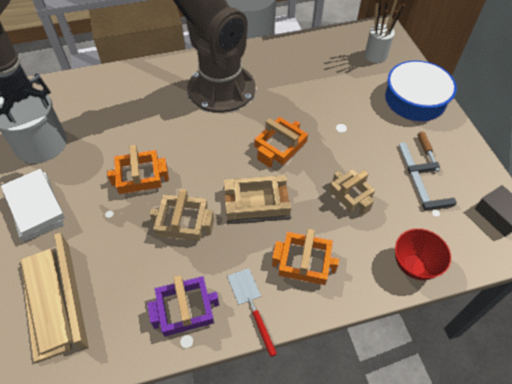

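View pics/b0.png

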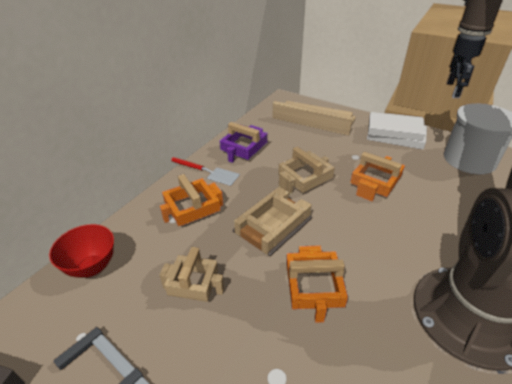

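The scene picture shows the larger riser at about (182,217), the frame at (257,200) and the small riser at (352,190). Orange and purple decoys surround them. Next I'll build a top-down view from both depth maps.

```bash
python3 - <<'E'
from h import *
s=np.load("s.npz"); aP,bP=s["aP"],s["bP"]
print("riser",aP[217,182],"base",aP[200,257],"small",aP[190,352],"bucket",aP[100:110,20:30].reshape(-1,3).max(0))
P=np.vstack([aP.reshape(-1,3),bP.reshape(-1,3)]);C=np.vstack([s["a"].reshape(-1,3),s["b"].reshape(-1,3)])
def bar(P,c,zl,zh,r=.09):
    m=(np.hypot(*(P[:,:2]-c).T)<r)&(P[:,2]>zl)&(P[:,2]<zh)
    q=P[m]; return q
for nm,QQ in (("scene",aP),("side",bP)):
    Q=QQ.reshape(-1,3)
    for n,c in (("riser",aP[217,182,:2]),("small",aP[190,352,:2])):
        q=bar(Q,c,.088,.11)
        if len(q)>5:
            (x,y),wh,an=cv2.minAreaRect(q[:,:2].astype(np.float32)); print(nm,n,len(q),x,y,wh,an,np.median(q[:,2]))
# top-down height+colour map, 1mm->2px
c0=aP[217,182,:2];c1=aP[200,257,:2];
lo=np.minimum(c0,c1)-.14;hi=np.maximum(c0,c1)+.14;k=1500;print(lo,hi)
m=np.all((P[:,:2]>lo)&(P[:,:2]<hi),1)&(P[:,2]>-.01)&(P[:,2]<.15)
q=P[m];o=np.argsort(q[:,2]);q=q[o]
H,W=((hi-lo)*k).astype(int)
img=np.zeros((H,W,3),np.uint8)
hs=cv2.applyColorMap(np.clip(q[:,2]*2500,0,255).astype(np.uint8)[:,None],cv2.COLORMAP_JET)[:,0]
for p,cc in zip(q,hs):
    cv2.circle(img,(int((p[1]-lo[1])*k),int((p[0]-lo[0])*k)),1,cc.tolist(),-1)
print(img.shape);cv2.imwrite("pics/td.png",img)
E
```

```text
riser [ 0.51462311 -0.2425029   0.00350479] base [ 0.51893448 -0.01148798  0.00903889] small [ 0.55413434  0.28738931 -0.00277479] bucket [ 0.23639899 -0.58471682  0.30630713]
scene riser 283 0.5353440046310425 -0.2437247931957245 (0.022184129804372787, 0.12080390751361847) 66.91529083251953 0.09510752327312066
scene small 196 0.5787448883056641 0.2674984335899353 (0.022203737869858742, 0.09410232305526733) 20.612680435180664 0.09528414392364781
side riser 197 0.5309205055236816 -0.24252377450466156 (0.021679962053894997, 0.12126392871141434) 67.15184783935547 0.09524598037369592
side small 324 0.5737410187721252 0.2706247866153717 (0.021129051223397255, 0.0904906764626503) 21.452054977416992 0.09568184543087999
[ 0.37462311 -0.3825029 ] [0.65893448 0.12851202]
(426, 766, 3)
```

View pics/td.png

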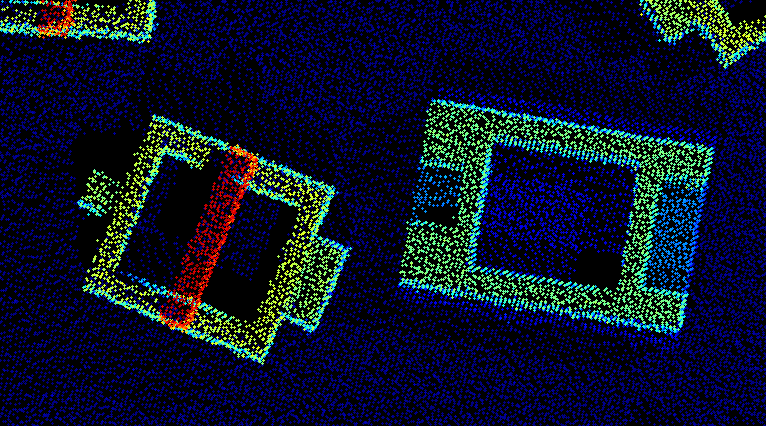

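The top-down map (right is +y, down is +x) shows the riser with its wide lug at (325,290) and bar from (243,155) to (175,325). The frame has its wide notch on the right (685,235) and narrow notch on the left (437,190). Both face +y, so only a turn of about 14° is needed. I'll measure the frame, then go over the riser and check it with the wrist camera.

```bash
cat >> h.py <<'E'
def rect(P,c,zl,zh,r):
    Q=P.reshape(-1,3); q=Q[(np.hypot(*(Q[:,:2]-c).T)<r)&(Q[:,2]>zl)&(Q[:,2]<zh)]
    b=cv2.minAreaRect(q[:,:2].astype(np.float32)); bx=cv2.boxPoints(b)
    e=[bx[1]-bx[0],bx[2]-bx[1]]; l=max(e,key=np.linalg.norm); return np.array(b[0]),np.array(b[1]),np.arctan(l[1]/l[0]),len(q),np.median(q[:,2])
def down(yaw,flip=0): # tool x along yaw dir, tool z down
    a=yaw+flip*np.pi; x=np.array([np.cos(a),np.sin(a),0]); z=np.array([0,0,-1.]); return R.from_matrix(np.c_[x,np.cross(z,x),z]).as_rotvec()
E
python3 - <<'E'
from h import *
s=np.load("s.npz")
for k in "ab": 
    P=s[k+"P"]
    print("base",rect(P,[.515,-.012],.043,.056,.13)); print("riser bar",rect(P,[.533,-.243],.088,.11,.09))
robot.servo_line([.222,-.584,.33],velocity=.25)
g=[.533,-.243,.30]; yaw=-.40
for f in (0,1): print(f,inverse_kinematics(g,down(yaw,f)),inverse_kinematics([.517,-.01,.2],down(-.16,f)))
print(R.from_rotvec(robot.read_ee_rot()).as_matrix().round(2),robot.read_clock())
E
```

```text
base (array([ 0.52040899, -0.01264888]), array([0.19049901, 0.126434  ]), np.float32(1.3993716), 1073, np.float64(0.04915612058149832))
riser bar (array([ 0.535344  , -0.24372479]), array([0.02218413, 0.12080391]), np.float32(-0.40290403), 283, np.float64(0.09510752327312066))
base (array([ 0.51639867, -0.01183383]), array([0.19254087, 0.12238573]), np.float32(1.4018583), 1144, np.float64(0.049648391746558385))
riser bar (array([ 0.53092051, -0.24252377]), array([0.02167996, 0.12126393]), np.float32(-0.39877546), 197, np.float64(0.09524598037369592))
0 [ 0.38808941  0.32708045 -0.07038616  1.56307306  0.02379394  1.25227688
 -1.65682546] [ 0.25381217  0.32957487 -0.43115676  1.8477847   0.16159501  0.99850768
 -1.97557031]
1 [ 0.73109784  0.38227093 -0.55654742  1.53295606  0.20682513  1.28553818
  1.31939803] [ 0.47251624  0.38751862 -0.72936088  1.83106891  0.29722393  1.03499667
  1.03691305]
[[ 0.93  0.36  0.  ]
 [ 0.36 -0.93 -0.  ]
 [ 0.    0.   -1.  ]] 0.6417
```

```bash
python3 - <<'E'
from h import *
robot.movep([.533,-.243,.27],down(-.40))
im,P,o,d=shot("wrist","w1.png"); print(o,robot.read_clock())
print(rect(P,[.533,-.243],.088,.11,.09))
print(rect(P,[.533,-.243],.05,.066,.13))
E
```

```text
[ 0.60588162 -0.27586454  0.41275321] 2.3917
(array([ 0.53451347, -0.24466683]), array([0.0191996, 0.1188379]), np.float32(-0.3938641), 1784, np.float64(0.0960976509026307))
(array([ 0.54209846, -0.22647509]), array([0.21810672, 0.11957562]), np.float32(1.1684016), 4989, np.float64(0.05779033555550123))
```

View pics/w1.png

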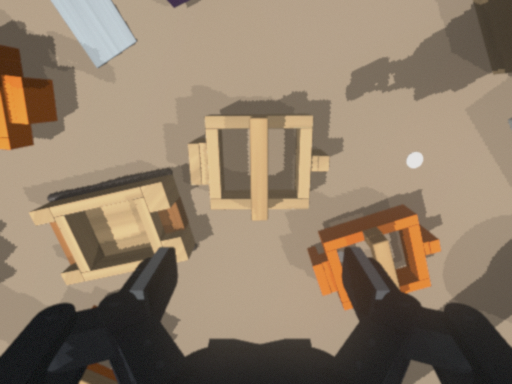

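The wrist view shows the riser upright at about (260,165), with its wide lug on the left (195,163) and narrow lug on the right (320,163). Its pose agrees with the fixed cameras to 2–4 mm, so I'll grasp and lift it.

```bash
python3 - <<'E'
from h import *
claw.gripper_to(.06)
rv=down(-.397); x,y=.5345,-.2447
robot.movep([x,y,.15],rv)
hit=robot.servo_line([x,y,.067],rv,velocity=.08,stop_force=8)
print(hit,robot.read_tcp_pos())
claw.gripper_to(0,50); print("open",robot.read_opening())
f0=np.array(robot.read_wrist_force())
robot.servo_line([x,y,.19],velocity=.1)
robot.wait(.2)
print("open",robot.read_opening(),"dF",np.array(robot.read_wrist_force())-f0,robot.read_ft_torque())
# look from above frame, offset so wrist cam sees it
bx,by,bw=.5184,-.0122,-.171
robot.movep([bx,by,.22],down(bw))
im,P,o,d=shot("wrist","w2.png"); np.save("w2.npy",P)
print(rect(P,[bx,by],.043,.056,.13),robot.read_clock(),robot.read_tcp_pos())
im,P,o,d=shot("side","s2.png");print("bar side",rect(P,[bx,by],.22,.27,.09))
im,P,o,d=shot("scene","s3.png")
E
```

```text
False [ 0.53491826 -0.24484844  0.06753726]
open 0.019275758844507527
open 0.019105227327041736 dF [ 0.50685986  0.63192107 -7.12883569] [-0.03538095  0.01028988 -0.0212737 ]
(array([ 0.5190624 , -0.01287969]), array([0.18961039, 0.12001045]), np.float32(1.3953727), 5299, np.float64(0.05013655360957936)) 7.5083 [ 0.51861201 -0.01405988  0.21982583]
bar side (array([ 0.51130778, -0.00683273]), array([0.1073204 , 0.07257088]), np.float32(0.43426085), 558, np.float64(0.24498297531881535))
```

View pics/w2.png

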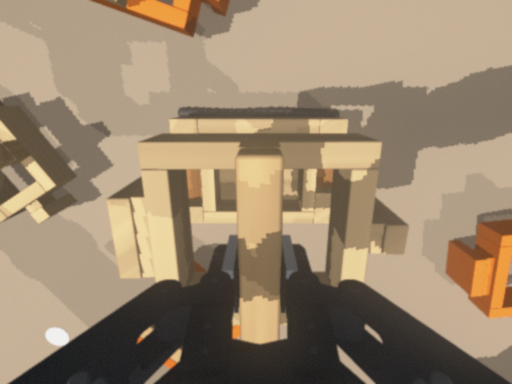

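View pics/s2.png

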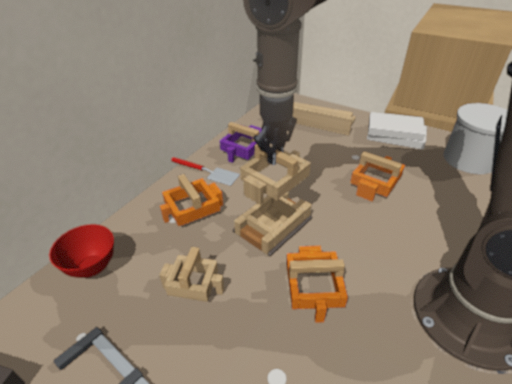

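The wrist picture shows the held riser with its bar along column 260 and its far wall level at row 150, directly above the frame (rows 115–220). The wide lug is at left and the narrow lug at right. Next I'll compute the in-hand offset from the wall points and check that the wall tops are level.

```bash
python3 - <<'E'
from h import *
P=np.load("w2.npy").reshape(-1,3); t=np.array(robot.read_tcp_pos()); M=R.from_rotvec(robot.read_ee_rot()).as_matrix()
print(t,np.arctan2(M[1,0],M[0,0]))
q=(P-t)@M   # tool coords; x along riser x, y = -riser y, z down
# wall tops expected tool z = -.0187+.028=+.0093 ; bar top -.0287
for n,zl,zh in (("walls",.0,.02),("bar",-.036,-.02)):
    m=(q[:,2]>zl)&(q[:,2]<zh)&(abs(q[:,0])<.1)&(abs(q[:,1])<.12); w=q[m]
    print(n,m.sum(),np.percentile(w,[.5,50,99.5],axis=0).round(4).tolist())
    A=np.c_[w[:,:2],np.ones(len(w))]; print(" slope",np.linalg.lstsq(A,w[:,2],rcond=None)[0].round(4))
    if n=="walls":
        f=w[(w[:,0]>.035)&(abs(w[:,1])<.06)]; print("far wall x",np.percentile(f[:,0],[1,50,99]).round(4), "yaw",np.polyfit(f[:,1],f[:,0],1)[0])
        fy=w[(w[:,0]>.03)&(w[:,0]<.06)]; print(" y ext",np.percentile(fy[:,1],[.5,99.5]).round(4))
E
```

```text
[ 0.51854771 -0.01406774  0.2196939 ] -0.1741682035783223
walls 17433 [[-0.0557, -0.0879, 0.0069], [0.0226, -0.0248, 0.0094], [0.0589, 0.0869, 0.0196]]
 slope [-0.0342 -0.0063  0.0114]
far wall x [0.0358 0.0515 0.0589] yaw 0.001204535880448477
 y ext [-0.0643  0.064 ]
bar 9303 [[-0.0354, -0.0219, -0.0351], [0.0148, -0.0003, -0.029], [0.0587, 0.0217, -0.0206]]
 slope [ 0.0031  0.0008 -0.0289]
```

The riser is level in the hand, and the in-hand offset is under 1 mm. I'll lower it.

```bash
python3 - <<'E'
from h import *
rv=down(-.173); x,y=.5194,-.0113
robot.servo_line([x,y,.150],rv,velocity=.1)
t=robot.read_tcp_pos(); print(t)
x+=.5193-t[0]; y+=-.0127-t[1]
print(robot.servo_line([x,y,.118],rv,velocity=.05,stop_force=10),robot.read_tcp_pos())
print(robot.servo_line([x,y,.097],rv,velocity=.025,stop_force=8),robot.read_tcp_pos(),robot.read_wrist_force(),robot.read_clock())
robot.wait(.2)
im,P,o,d=shot("side","s4.png"); cv2.imwrite("pics/s4c.png",cv2.resize(im[130:290,180:370],None,fx=4,fy=4)[:600,:,::-1])
E
```

```text
[ 0.51982212 -0.01130049  0.15046077]
False [ 0.51900148 -0.01267383  0.11807949]
True [ 0.51858973 -0.01273652  0.09941229] [-1.60641217 -0.54480638  6.40302076] 9.9583
```

View pics/s4c.png

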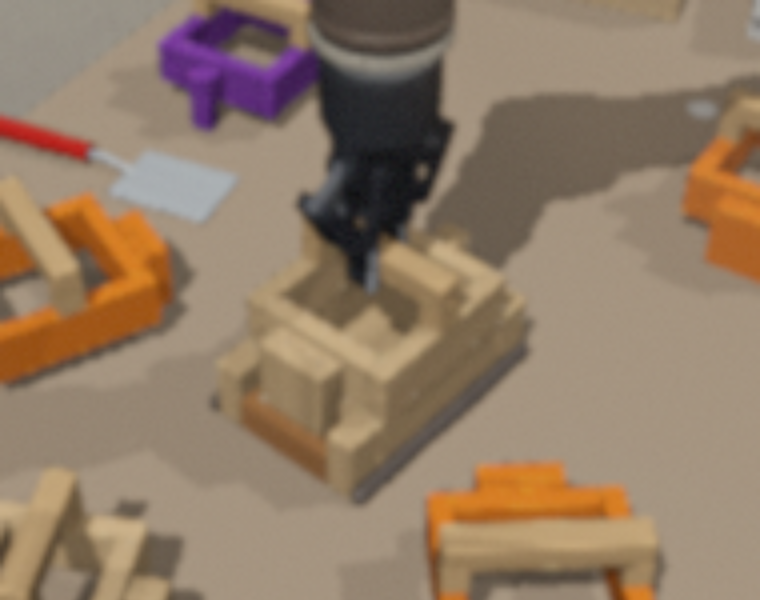

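The picture shows the walls down on the rim and the wide lug (300,380) central in the wide notch. It stopped at z 0.0994, and I had predicted 0.0995. Now release, retreat and check.

```bash
python3 - <<'E'
from h import *
claw.gripper_to(.05); robot.wait(.2)
t=robot.read_tcp_pos()
robot.servo_line([t[0],t[1],.27],velocity=.12); robot.wait(.3)
im,P,o,d=shot("wrist","w5.png")
print("wrist bar",rect(P,[.519,-.0127],.115,.14,.09)); q=P.reshape(-1,3)
for n,P2 in (("scene",shot("scene")[1]),("side",shot("side")[1])): print(n,rect(P2,[.519,-.0127],.12,.14,.09)); print(" small",rect(P2,[.576,.269],.088,.11,.09))
w=q[(abs(q[:,2]-.09)<.008)&(np.hypot(q[:,0]-.519,q[:,1]+.0127)<.1)]
print("wall-top plane",np.linalg.lstsq(np.c_[w[:,:2],np.ones(len(w))],w[:,2],rcond=None)[0],np.median(w[:,2]))
print(robot.read_wrist_force(),robot.read_clock(),robot.read_opening())
E
```

```text
wrist bar (array([ 0.51800013, -0.01334786]), array([0.01999497, 0.11922646]), np.float32(-0.17183247), 2180, np.float64(0.1281055613414751))
scene (array([ 0.52086866, -0.01372238]), array([0.01993279, 0.12200071]), np.float32(-0.16806874), 253, np.float64(0.12743990744580458))
 small (array([0.57861477, 0.26902109]), array([0.02180098, 0.09213676]), np.float32(-1.208277), 193, np.float64(0.09553319266670135))
side (array([ 0.51465493, -0.01168582]), array([0.0220049 , 0.12135552]), np.float32(-0.17605858), 301, np.float64(0.12748910096128763))
 small (array([0.57377154, 0.26999694]), array([0.02074896, 0.09111132]), np.float32(-1.207887), 325, np.float64(0.09552835742925725))
wall-top plane [ 0.00612831 -0.00946809  0.08567067] 0.08983954136673061
[-0.58548493 -0.22068162 -0.68844881] 12.8333 0.050122900550902016
```

View pics/w5.png

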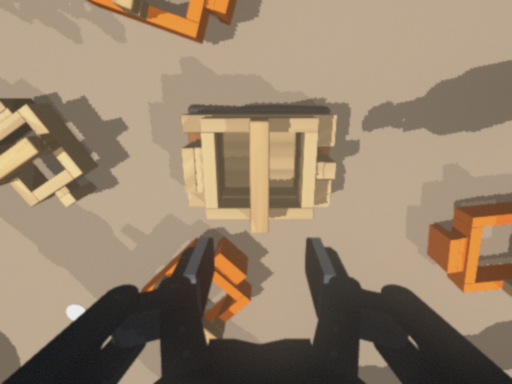

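The riser is seated at about (260,165), with both lugs in their notches at (193,165) and (325,168), and the gripper is clear. Handing in.

```bash
python3 -c "
from plant import robot
robot.hand_in(); print(robot.read_clock())"
```

```text
the job is handed in; nothing more can be done
the job is handed in; nothing more can be done
```

I gripped the larger riser by its carrying bar, lowered it onto the casting frame until it touched, released it and backed off. I handed the job in at about 13 s on the robot clock; it reports no verdict.

- **Position:** in the last images the bar centre is within about 2 mm sideways of the frame centre when each camera's view of the riser is compared with its own view of the frame. Its top is at 0.128 m, which puts the bar centre about 68 mm above the rim.
- **Angle and level:** the turn from the frame is under 0.01 rad and the tilt about 0.01 rad.
- **Lugs:** both appear in their matching notches.
- **Smaller riser:** it shows no movement beyond measurement noise (under 2 mm).
- **Camera disagreement:** the cameras differ by up to 6 mm in absolute x. The scene and side cameras showed the same kind of offset (4 to 5 mm) before I moved anything, so I take it as calibration error.

No check failed.

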